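Prise a jammed specimen holder up its pin

ROBOT

A 6-joint arm with a two-finger parallel gripper is mounted at the origin on the work surface. World frame = base frame: x ahead of the robot, y to its left, z up, the work surface at z = 0. Lengths are in m, angles in rad, forces in N, time in s.
With the tool pointing down it reaches from about 0.35 to 0.775 m from the base axis. Payload 5.5 kg.
Tool frame: the origin (TCP) lies at the very end of the fingers, on their centre line; the grasp point (between the pads) lies 19 mm behind it (grip_point_offset is the distance from the TCP to the grasp point, in m); z points along the fingers, y is the direction in which the jaws open and shut (so a half turn about z gives the same grasp; the last joint's range is limited). The gripper opens to 85 mm and grips with 20 to 120 N. Pads are 22 mm wide; open, the fingers measure 114 mm over their backs; the gripper's body (76 mm by 85 mm) begins 54 mm behind the grasp point. The pads swing forward as they close: fully open they stand 13 mm farther back than shut.
Start: joints at [-0.14, 0.313, 0.046, 1.304, 0, 1.431], TCP at [0.575, -0, 0.231] pointing down, gripper open.
Joint ranges: [-2.76, 2.76], [-0.86, 1.69], [-1.03, 1.26], [-2.2, 2.34], [-1.47, 1.5], [-3.14, 3.14]. Speed limits (rad/s): [2.57, 2.57, 3.14, 3.14, 3.14, 3.14].

INTERFACE

Orientations are given as a unit quaternion [w, x, y, z].
In Python, from workcell import * gives the robot as it stands.
- The arm moves only by the shell command python3 -m crank 'ROWS' [OPENING] [FORCE]. ROWS is a JSON object of lists of equal length, an entry for each row: "travel": the shift along the tool's x, y, z in units of 40 mm (1.0 is 40 mm), a list of three; "turn": the turn about the tool's z in rad. In form: {"travel": [[x, y, z], ...], "turn": [turn, ...]}. A call has 1 to 5 rows; each row is the pose to reach, as a shift and turn from the pose commanded when the call began, along the tool's axes at that moment; what a row does not reach only later rows make up. A row lasts 1/12 s, in which the tool goes at most 41.7 mm and 7.16 degrees, less where a joint would pass 70% of its speed; a pose out of reach is approached as far as the arm can. A call with a gripper value outside its range is refused whole. OPENING is the finger opening in mm, from 0 to 85.4, set as the call begins (- or left out, the last holds). The fingers move at their own pace and stop on an object; FORCE is the grip in N (left out, the last holds). Time passes only in rows, so rows that repeat a pose let the fingers close. It gives the time, the measured TCP pose, the force and the opening at its end, in the units of the state.
- get_state(): the state, without advancing time (a new reading comes with each control period).
- read_camera(name): name is "scene" or "side" or "wrist"; returns a dict with "image" (384x512x3 uint8, red, green, blue), "K" (3x3 intrinsics, pixels), "R" (3x3) and "t" (3): a world point X has camera coordinates R X + t. Camera axes: x right, y down, z forward; pixel columns grow to the right and rows downward; lengths in m; the calibration is good to about 2 mm. The wrist camera is an equidistant fisheye: a pixel r from the principal point sees the ray r / f radians off the axis. A picture is of the moment at which its call begins. There is no depth.
- hand_in(): hands the job in, once; it reports no verdict.
The state is a dict: "clock": time; "joint_pos": joint angles; "qvel": joint speeds; "tau": joint torques, N m; "tcp_pos": TCP position; "orientation": TCP orientation; "wrist_force": force on the tool from outside, world axes, zero at the start; "ft_torque": the same for the moment, N m; "finger_gap": finger opening in m.
Only numpy, scipy, OpenCV 4.12 (cv2) and the standard library are available. Lean on these libraries where they do the work, as an engineer would, in place of code of your own. Each camera call takes 0.05 s, during which the arm holds its last target. There are 200 camera calls.

TASK

The round specimen holder has jammed on the centre pin of its loading fixture. Take the orange-handled pry bar from its blue rest, put its steel tip under the holder's rim, lever it over the brass roller until the holder has come up at least 6 mm, and lay the bar back on the rest the same way as it lay before. Do not touch the holder with the gripper or the arm, and do not shift or tip the four loose lab things: the flask, the bottle, the jar and the green resin mount.

Things in the scene. Friction and masses are not known exactly. Their poses are not given: they have to be found in the camera images.
- fixture: Loading fixture fixed to the bench: grey round base 170 mm across, 12 mm thick, with a tongue 70 mm wide that reaches 115 mm out to +x. On it a steel seat 60 mm across, top 44 mm above the bench, and a 22 mm centre pin ending 90 mm above the bench. Origin: on the bench under the pin. z up; +x points from the pin to the brass roller (the side to lever on).
- fulcrum: Fulcrum on the fixture's tongue: fixed brass roller 12 mm thick, 44 mm long, lying along y between two steel cheeks 6 mm thick (56 mm over all) that end 54 mm above the bench, 2 mm above the roller's top; a 12 mm steel block fills the space below it. Origin: on the bench under the roller's middle, 93 mm from the fixture's centre; axes as the fixture's.
- fulcrum_mid (a point): Middle of the brass roller's axis, 46.3 mm above the bench (roller's top at 52.3 mm). Same axes as the fixture.
- holder: Jammed specimen holder: aluminium disc 130 mm across, 18 mm thick, six 30 mm resin mounts stand 4 mm proud of its top. Origin: centre of its underside, 44 mm above the bench when jammed; a free gap 32 mm high lies between its overhanging rim and the fixture's base, all round the 60 mm seat. It slides only straight up.
- rim_mark (a point): The fixed point where the jammed holder's lower rim edge faces the roller: 44 mm above the bench, 65 mm from the fixture's centre, 28 mm (level) from the roller's axis. The bar, lying on the roller with its tip 10 to 15 mm inside the rim, meets this edge at about 30 degrees from level (handle up); steeper, it goes in freely. At about 18 degrees the holder has come up 6 mm, at 11 degrees 9 mm.
- holder_slide (a joint): How far the holder has come up its pin, m: 0 jammed home, 0.014 at the upper stop. It needs about 24 N plus its weight (some 5 N) to move at the rim, and stays where it is left.
- bar: Loose pry bar, 0.2 kg, 237 mm long: orange plastic handle 130 mm long, 20 mm wide, 16 mm high, and a straight steel blade 16 mm wide, 6 mm thick on the same centre line. Origin: centre of the handle (half-way up), a good place to grip across the 20 mm width. The blade points to the bar's -x, its end 172 mm from the origin. z up as it lies on the rest (origin 32 mm above the bench).
- bar_tip (a point): Middle of the blade's free end, 172 mm from the handle's centre along the bar's -x.
- rest: Bar rest fixed to the bench: grey plate 210 x 58 x 6 mm, two blue saddles 18 mm long, 46 mm wide between low side lips (56 mm over all). The one at x = +48 mm, top 24 mm above the bench, carries the rear of the handle; the one at x = -125 mm, top 29 mm, the blade. Lips stand 5 mm higher. Origin: on the bench under the place of the handle's centre. The bar lies along x, blade to -x.
- flask: Bystander: amber conical flask 68 mm across, 104 mm high with blue cap, origin at its foot, z up; stands on a black rubber mat 140 x 150 x 6 mm.
- bottle: Bystander: small white bottle with red cap, 36 mm across, 80 mm high, on the same mat. Origin at its foot, z up.
- mount: Bystander: green resin specimen mount, 30 mm across, 22 mm high, on the bench beside the fixture. Origin at its foot, z up.
- jar: Bystander: small clear jar with blue cap, 40 mm across, 45 mm high, on the bench beside the fixture. Origin at its foot, z up.
There are look-alikes about, which are no part of the job. Of the things shaped like the bar, the orange one is meant. Of the things that look like the rest, the larger one is meant.

How it is judged:
By the outcome, as a careful person would: the job done as asked, in the order asked, and still so for the second after the job is handed in, with the robot touching nothing.
It also fails if it takes over 51 s, if anything falls off the work surface, if the arm or the gripper's body presses on something with over 40 N, if the wrist force passes 120 N, or if a joint passes its speed limit or range.

## Working session

There is one attempt and no reset: what is moved stays moved. The work goes in short steps, Python scripts to look and compute and a shell command to move; the robot and the scene stay as the last step left them, time stands still between calls to the robot, and variables do not carry over. Pictures are saved under pics/ and viewed, about 8 in all and at most 12, crops included, and the job is handed in when it is done.

```bash
ls; mkdir -p pics; python3 - <<'E'
from workcell import *
import cv2
s=get_state();print({k:s[k] for k in('clock','tcp_pos','orientation','finger_gap')})
for n in('scene','side'):
    c=read_camera(n);cv2.imwrite(f'pics/{n}0.png',c['image'][:,:,::-1]);print(n,c['K'].tolist() if hasattr(c['K'],'tolist') else c['K'],c['R'],c['t'])
c=read_camera('wrist');cv2.imwrite('pics/wrist0.png',c['image'][:,:,::-1]);print(c['K'],c['R'],c['t'])
import numpy as np
E
```

```text
pics
{'clock': 0.0, 'tcp_pos': array([5.74485534e-01, 4.39265666e-05, 2.30398111e-01]), 'orientation': array([-7.38417455e-04,  7.07115681e-01,  7.07097280e-01, -5.51998197e-04]), 'finger_gap': 0.08563733179003268}
scene [[472.7704835878461, 0.0, 261.7957315531122], [0.0, 472.7704835878461, 188.26673197034964], [0.0, 0.0, 1.0]] [[-0.61119928  0.79125096  0.01890384]
 [ 0.53342391  0.42945147 -0.7287183 ]
 [-0.58471734 -0.43530834 -0.68455261]] [ 0.21305344 -0.24928963  1.8891567 ]
side [[352.37176891845036, 0.0, 259.52409522876025], [0.0, 352.37176891845036, 195.22115008382016], [0.0, 0.0, 1.0]] [[ 0.89715895 -0.44126455  0.01978443]
 [-0.20836668 -0.46228566 -0.86190214]
 [ 0.38947292  0.7691408  -0.50668854]] [-0.38873255  0.19717674  0.94312519]
[[297.31863964   0.         254.63307061]
 [  0.         297.31863964 186.76935007]
 [  0.           0.           1.        ]] [[ 9.99999368e-01 -3.86833881e-04 -1.05607511e-03]
 [-9.65189853e-05 -9.65042063e-01  2.62095034e-01]
 [-1.12054414e-03 -2.62094766e-01 -9.65041490e-01]] [-0.573366   -0.03247061  0.377681  ]
```

```bash
python3 - <<'E'
import cv2,numpy as np
a=cv2.imread('pics/scene0.png');b=cv2.imread('pics/side0.png');c=cv2.imread('pics/wrist0.png')
cv2.imwrite('pics/s0.png',cv2.resize(a,(800,600),interpolation=cv2.INTER_CUBIC))
cv2.imwrite('pics/d0.png',cv2.resize(b,(800,600),interpolation=cv2.INTER_CUBIC))
cv2.imwrite('pics/w0.png',cv2.resize(c,(800,600),interpolation=cv2.INTER_CUBIC))
E
```

```text
(no output)
```

View pics/s0.png

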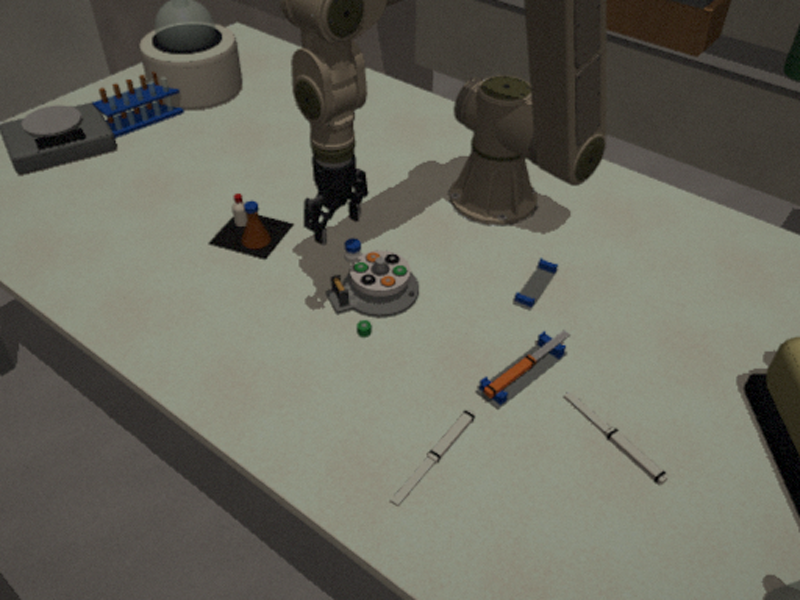

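View pics/d0.png

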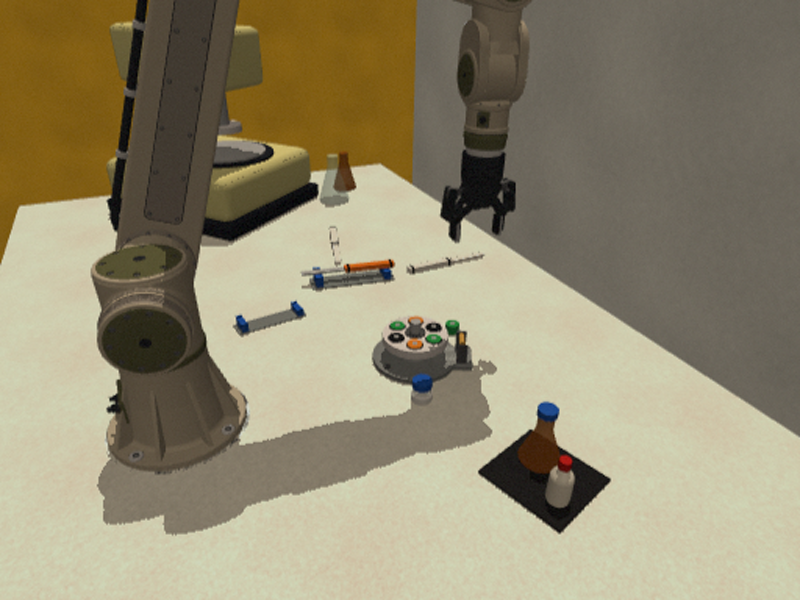

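View pics/w0.png

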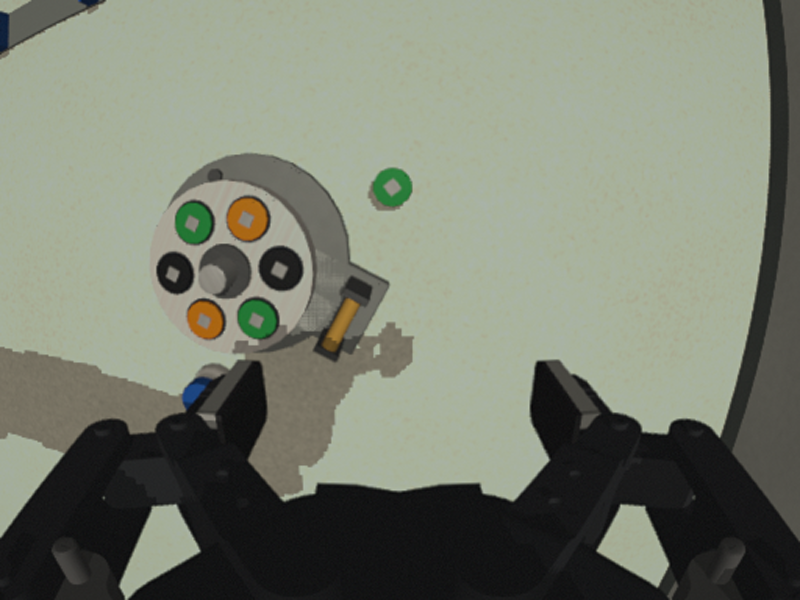

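Pictures viewed so far: 3.

- **Scene view (800 px):** orange bar on the large rest at (520,368). Look-alike bars, both white, are at (433,457) and (615,440). The small rest look-alike is at (537,283). The holder is at (380,275), with the roller at (340,290). The jar is at (352,250), the green mount at (364,328), and the flask and bottle at (255,228) and (240,212).
- **Wrist view:** holder mounts' centre is near (226,271), the roller near (342,318), the mount at (392,187) and the jar at (200,393).

I choose the orange bar and the larger rest, and will check both in a close crop.

```bash
cat > h.py <<'E'
import numpy as np, cv2
from workcell import *
def ray(c,u,v,fish):
    K,R,t=c['K'],np.array(c['R']),np.array(c['t'])
    x=(u-K[0][2])/K[0][0]; y=(v-K[1][2])/K[1][1]
    if fish:
        r=np.hypot(x,y); d=np.array([x/r*np.sin(r),y/r*np.sin(r),np.cos(r)]) if r>1e-9 else np.array([0,0,1.])
    else: d=np.array([x,y,1.])
    return -R.T@t, R.T@d
def at(c,u,v,z,fish=False):
    o,d=ray(c,u,v,fish); return (o+d*(z-o[2])/d[2])
def proj(c,X,fish=False):
    K,R,t=np.array(c['K']),np.array(c['R']),np.array(c['t']); p=R@np.asarray(X)+t
    if fish:
        r=np.hypot(p[0],p[1]); th=np.arctan2(r,p[2]); q=p[:2]/r*th
    else: q=p[:2]/p[2]
    return q*K[0,0]+K[:2,2]
def save(c,name): cv2.imwrite(f'pics/{name}.png',c['image'][:,:,::-1])
E
python3 - <<'E'
from h import *
w=read_camera('wrist');k=.64
P=[at(w,(u+.5)*k-.5,(v+.5)*k-.5,.066,True)[:2] for u,v in[(192,223),(246,219),(279,270),(257,320),(204,320),(172,274)]]
c=np.mean(P,0);print('holder',c,[round(float(np.linalg.norm(p-c)),4) for p in P])
r=at(w,342*k,318*k,.051,True)[:2];print('roller',r,np.linalg.norm(r-c),np.degrees(np.arctan2(*(r-c)[::-1])))
print('mount',at(w,392*k,187*k,.022,True),'jar',at(w,195*k,395*k,.045,True))
for n in('scene','side'):
    s=read_camera(n);im=s['image'].astype(int);hsv=cv2.cvtColor(s['image'],cv2.COLOR_RGB2HSV)
    m=((hsv[...,0]>3)&(hsv[...,0]<16)&(hsv[...,1]>170)&(hsv[...,2]>90)).astype(np.uint8)
    N,l,st,ce=cv2.connectedComponentsWithStats(m)
    for i in range(1,N):
        if st[i,4]>25: 
            ys,xs=np.where(l==i);p=np.array([at(s,x,y,.036)[:2] for x,y in zip(xs,ys)]);d=np.linalg.svd(p-p.mean(0))[2][0]
            q=(p-p.mean(0))@d;print(n,'orange',ce[i],st[i,4],p.mean(0),np.degrees(np.arctan2(d[1],d[0])),np.ptp(q))
    m=((hsv[...,0]>105)&(hsv[...,0]<125)&(hsv[...,1]>150)&(hsv[...,2]>50)).astype(np.uint8)
    N,l,st,ce=cv2.connectedComponentsWithStats(m)
    for i in range(1,N):
        if st[i,4]>12: print(n,'blue',ce[i],st[i,4],at(s,*ce[i],.027))
    print(n,[proj(s,(*c,.09)),proj(s,(*r,.052))])
    if n=='scene': cv2.imwrite('pics/crop1.png',cv2.resize(s['image'][200:265,300:375,::-1],(750,650)[0:2] if 0 else (675,585),interpolation=cv2.INTER_CUBIC))
E
```

```text
holder [ 0.44955618 -0.00080157] [0.0419, 0.0419, 0.0417, 0.0423, 0.0414, 0.0424]
roller [ 0.53259085 -0.03976658] 0.0917225628990128 -25.138878511991205
mount [0.56914547 0.0535516  0.022     ] jar [ 0.40077051 -0.11252713  0.045     ]
scene orange [247.96666667 179.5       ] 30 [0.44761006 0.01665137] 19.70068215170321 0.02707093850265096
scene orange [326.75409836 239.22404372] 183 [0.50632592 0.36594104] -9.732703523338957 0.10315065831639814
scene blue [84.44561404 64.03508772] 285 [ 0.29710504 -1.06464777  0.027     ]
scene blue [91.64978903 76.21097046] 237 [ 0.34447365 -0.95143987  0.027     ]
scene blue [160.30232558 132.        ] 43 [ 0.43968148 -0.41735729  0.027     ]
scene blue [225.55932203 156.30508475] 59 [ 0.39385747 -0.13005708  0.027     ]
scene blue [349.73333333 169.57777778] 45 [0.17585106 0.25537694 0.027     ]
scene blue [335.3877551  191.26530612] 49 [0.30264483 0.27363743 0.027     ]
scene blue [347.92 215.8 ] 25 [0.37472488 0.36337029 0.027     ]
scene blue [358.21428571 223.53571429] 28 [0.38354499 0.40525145 0.027     ]
scene blue [310.04761905 244.428571
[... 233 characters left out ...]
03922] 102 [0.50343719 0.35142215] 169.33544113943665 0.1021558739940808
side orange [265. 220.] 35 [ 0.44731872 -0.00835487] -130.86918949668225 0.030131392928711753
side blue [246.8        174.43333333] 30 [0.53100276 0.31252323 0.027     ]
side blue [203.65789474 178.94736842] 38 [0.3659872  0.34481354 0.027     ]
side blue [189.83783784 197.16216216] 37 [0.27972729 0.23557205 0.027     ]
side blue [154.75  206.875] 48 [0.15705437 0.22229484 0.027     ]
side blue [269.64035088 244.62280702] 114 [ 0.40949049 -0.11240514  0.027     ]
side blue [350.36134454 263.05042017] 119 [ 0.56924217 -0.2724618   0.027     ]
side [array([265.02173637, 203.86729391]), array([294.21363922, 214.47851738])]
```

View pics/crop1.png

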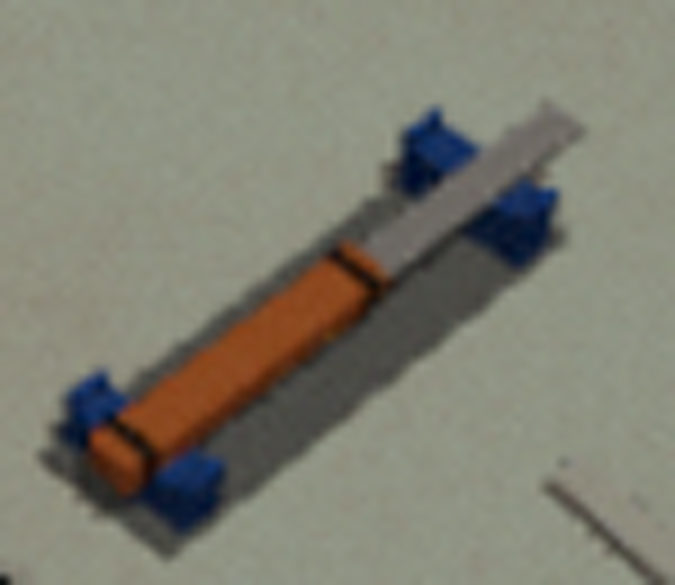

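The crop (picture 4) confirms the choice: an orange handle with a steel blade, lying on the large blue-saddled rest, blade toward the upper right (towards the robot). The handle centre is about (0.504, 0.36) and the yaw about -10°. The fixture is at (0.450, -0.001) with yaw about -25°. Next I move above the bar and turn the jaws across it.

```bash
python3 -m crank '{"travel": [[0.9,-0.2,0],[1.8,-0.36,0],[2.7,-0.54,0],[3.6,-0.72,0],[4.5,-0.9,0]], "turn": [-0.1,-0.2,-0.3,-0.4,-0.4]}' 
python3 - <<'E'
from h import *
s=get_state();print(s['clock'],s['tcp_pos'],s['orientation'],s['joint_pos'])
E
```

```text
clock: 0.72
tcp_pos: [0.5385, 0.1814, 0.2313]
orientation: [0.0, 0.551, 0.834, 0.0]
wrist_force: [0.9, 0.0, -0.6]
finger_gap: 0.0853
0.7167 [0.53849925 0.18137328 0.23133729] [6.81592675e-05 5.51026081e-01 8.34488017e-01 5.13531401e-05] [ 1.83630540e-01  2.99780022e-01  2.75879077e-02  1.29843479e+00
 -2.06919504e-05  1.35081721e+00]
```

```bash
cat >> h.py <<'E'
from scipy.spatial.transform import Rotation as Ro
def go(x,y,z,barrelyaw=None):
    "travel units to TCP (x,y,z), and turn so tool x points along bar -x for bar yaw (deg)"
    s=get_state();R=Ro.from_quat(s['orientation'],scalar_first=True)
    d=R.inv().apply(np.array([x,y,z])-s['tcp_pos'])/.04
    tx=R.apply([1,0,0]);a=np.arctan2(tx[1],tx[0]);out=[np.round(d,3).tolist()]
    if barrelyaw is not None: out.append(round(float(-((np.radians(barrelyaw+180)-a+np.pi)%(2*np.pi)-np.pi)),3))
    print('go',out,'now',np.round(s['tcp_pos'],4),'ang',round(float(np.degrees(a)),2),'F',np.round(s['wrist_force'],1),'gap',round(float(s['finger_gap']),4),'t',round(float(s['clock']),2)); return out
E
python3 -c "
from h import *
go(.505,.362,.231,-10)"
```

```text
go [[4.482, 1.003, 0.008], -0.993] now [0.5385 0.1814 0.2313] ang 113.13 F [ 0.9  0.  -0.6] gap 0.0853 t 0.72
```

```bash
python3 -m crank '{"travel": [[0.9,0.2,0],[1.8,0.4,0],[2.7,0.6,0],[3.6,0.8,0],[4.48,1.0,0]], "turn": [-0.12,-0.24,-0.36,-0.48,-0.6]}' 
python3 -m crank '{"travel": [[0,0,0],[0,0,0],[0,0,0],[0,0,0],[0,0,0]], "turn": [-0.12,-0.24,-0.36,-0.395,-0.395]}' 
python3 - <<'E'
from h import *
w=read_camera('wrist');save(w,'w1');go(.505,.362,.231,-10)
cv2.imwrite('pics/w1b.png',cv2.resize(w['image'][:,:,::-1],(768,576),interpolation=cv2.INTER_CUBIC))
np.savez('w1.npz',**w)
E
```

```text
clock: 1.13
tcp_pos: [0.5054, 0.3624, 0.2314]
orientation: [0.0, 0.279, 0.96, 0.0]
wrist_force: [0.6, -1.1, 0.5]
finger_gap: 0.0857
clock: 1.55
tcp_pos: [0.5059, 0.3609, 0.2311]
orientation: [-0.0, 0.087, 0.996, -0.0]
wrist_force: [-0.1, -0.7, 0.4]
finger_gap: 0.0855
go [[0.03, 0.028, 0.004], -0.002] now [0.506  0.3607 0.2312] ang 169.88 F [-0.3 -0.4  0.3] gap 0.0855 t 1.6
```

View pics/w1b.png

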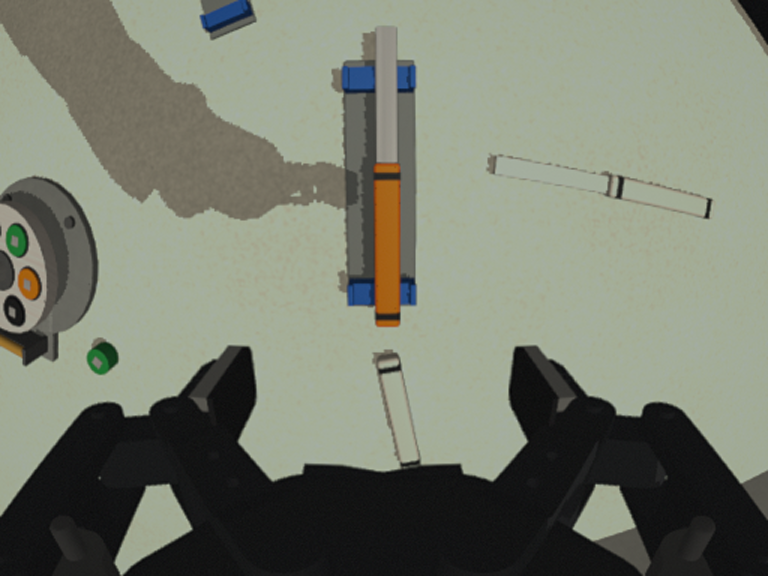

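Picture 5 (wrist, 768 px): the orange handle runs from (387,164) to (388,325), the blade tip is at (386,26), and the saddles are at rows 77 and 293. The jaws are already parallel across it.

```bash
python3 - <<'E'
from h import *
w=dict(np.load('w1.npz'))
f=lambda u,v,z:at(w,(u+.5)/1.5-.5,(v+.5)/1.5-.5,z,True)[:2]
a,b,t=f(387.2,164,.040),f(388,325.5,.040),f(386.3,26,.035)
d=b-a;print(a,b,t,np.linalg.norm(d),np.degrees(np.arctan2(d[1],d[0])),np.degrees(np.arctan2(*(b-t)[::-1])),np.linalg.norm(b-t))
# orange mask fit
hsv=cv2.cvtColor(w['image'],cv2.COLOR_RGB2HSV);m=(hsv[...,0]>3)&(hsv[...,0]<20)&(hsv[...,1]>150)&(hsv[...,2]>90)
ys,xs=np.where(m[:,220:300]);p=np.array([at(w,x+220,y,.040,True)[:2] for x,y in zip(xs,ys)]);D=np.linalg.svd(p-p.mean(0))[2][0]
print(p.mean(0),np.degrees(np.arctan2(D[1],D[0])),np.ptp((p-p.mean(0))@D))
u=(b-t)/np.linalg.norm(b-t);o=(a+b)/2;print('origin',o,'from tip',t+u*.172)
yaw=np.degrees(np.arctan2(u[1],u[0]));g=o+.015*u
go(*g,.10,yaw);go(*g,.016,yaw)
E
```

```text
[0.44193533 0.37686715] [0.56659938 0.35579183] [0.33564193 0.39503951] 0.12643296496947048 -9.595522591019858 -9.644407661749675 0.23426849127184315
[0.50153348 0.36623869] -9.697966746339196 0.12693774009158806
origin [0.50426736 0.36632949] from tip [0.50521096 0.36622385]
go [[-0.308, 0.135, 3.279], -0.008] now [0.506  0.3607 0.2312] ang 169.88 F [-0.3 -0.4  0.3] gap 0.0855 t 1.6
go [[-0.308, 0.135, 5.379], -0.008] now [0.506  0.3607 0.2312] ang 169.88 F [-0.3 -0.4  0.3] gap 0.0855 t 1.6
```

```bash
python3 -m crank '{"travel": [[-0.3,0.13,1.0],[-0.3,0.13,2.0],[-0.3,0.13,3.0],[-0.3,0.13,4.0],[-0.3,0.13,4.7]], "turn": [-0.01,-0.01,-0.01,-0.01,-0.01]}' 50
python3 -m crank '{"travel": [[0,0,0.4],[0,0,0.68],[0,0,0.68],[0,0,0.68],[0,0,0.68]], "turn": [0,0,0,0,0]}' 
python3 -m crank '{"travel": [[0,0,0],[0,0,0],[0,0,0],[0,0,0],[0,0,0]], "turn": [0,0,0,0,0]}' 0 25
python3 -m crank '{"travel": [[0,0,0],[0,0,0],[0,0,0],[0,0,0],[0,0,0]], "turn": [0,0,0,0,0]}' 
```

```text
clock: 2.02
tcp_pos: [0.5172, 0.3625, 0.0396]
orientation: [-0.002, 0.084, 0.996, -0.001]
wrist_force: [0.2, -0.5, -0.0]
finger_gap: 0.05
clock: 2.43
tcp_pos: [0.5201, 0.3643, 0.0178]
orientation: [0.001, 0.083, 0.997, 0.001]
wrist_force: [0.5, 0.2, 0.7]
finger_gap: 0.0503
clock: 2.85
tcp_pos: [0.5199, 0.3641, 0.0178]
orientation: [0.001, 0.083, 0.997, 0.001]
wrist_force: [-0.6, -0.9, 5.7]
finger_gap: 0.0194
clock: 3.27
tcp_pos: [0.5199, 0.3641, 0.0178]
orientation: [0.001, 0.083, 0.997, 0.001]
wrist_force: [-0.8, -0.8, 6.4]
finger_gap: 0.0196
```

```bash
python3 -m crank '{"travel": [[0,0,-0.5],[0,0,-1.4],[0,0,-2.3],[0,0,-3.2],[0,0,-4]], "turn": [0,0,0,0,0]}' 
python3 -m crank '{"travel": [[0,0,-0.25],[0,0,-0.5],[0,0,-0.5],[0,0,-0.5],[0,0,-0.5]], "turn": [0,0,0,0,0]}' 
python3 - <<'E'
from h import *
w=read_camera('wrist');s=read_camera('side')
A=cv2.resize(w['image'][:,:,::-1],(512,384));B=cv2.resize(s['image'][80:230,150:350,::-1],(512,384),interpolation=cv2.INTER_CUBIC)
cv2.imwrite('pics/l1.png',cv2.resize(np.hstack([A,B]),(800,300)))
go(.5,.36,.2)
E
```

```text
clock: 3.68
tcp_pos: [0.5186, 0.3636, 0.1782]
orientation: [0.0, 0.083, 0.997, 0.0]
wrist_force: [0.3, 0.3, -1.5]
finger_gap: 0.0196
clock: 4.1
tcp_pos: [0.5178, 0.3631, 0.1936]
orientation: [-0.002, 0.083, 0.997, -0.001]
wrist_force: [-0.6, 0.5, -2.7]
finger_gap: 0.0196
go [[0.427, -0.15, -0.155]] now [0.5178 0.3631 0.1937] ang 170.5 F [ 0.1  0.8 -3.3] gap 0.0193 t 4.2
```

View pics/l1.png

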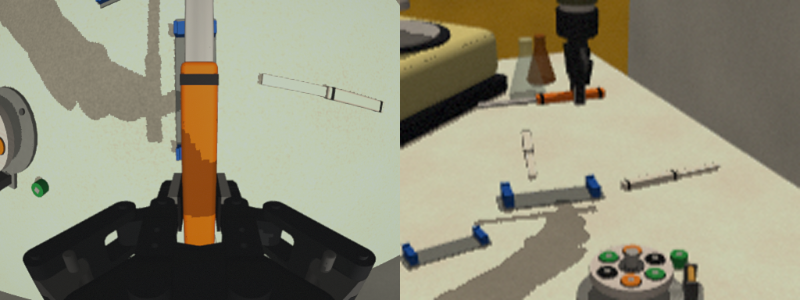

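Picture 6: the bar is lifted and held level in the grip (no sag), with the rest empty below. The tool cannot tilt, so the bar has to swivel in the pads. I will hook the tip lightly under the rim on the free side (about +65°) and raise the grip, which pitches the bar handle-up.

```bash
python3 -c "
from h import *
go(.5626,.2416,.1,65)"
```

```text
go [[-1.613, -2.805, 2.345], -1.3] now [0.5178 0.3631 0.1937] ang 170.5 F [ 0.1  0.8 -3.3] gap 0.0193 t 4.2
```

```bash
python3 -m crank '{"travel": [[-0.3,-0.5,0],[-0.6,-1.1,0],[-0.9,-1.7,0],[-1.2,-2.3,0],[-1.6,-2.8,0]], "turn": [-0.12,-0.24,-0.36,-0.48,-0.6]}' - 20
python3 -m crank '{"travel": [[0,0,0.2],[0,0,0.5],[0,0,1.0],[0,0,1.5],[0,0,2.0]], "turn": [-0.12,-0.24,-0.36,-0.48,-0.6]}' 
python3 -m crank '{"travel": [[0,0,0],[0,0,0],[0,0,0]], "turn": [-0.1,-0.1,-0.1]}' 
python3 -c "
from h import *
go(.5626,.2416,.015,65)
go(.550,.2144,.015,65)"
```

```text
clock: 4.62
tcp_pos: [0.5624, 0.2411, 0.1948]
orientation: [-0.002, -0.218, 0.976, -0.0]
wrist_force: [-0.3, 0.4, -3.1]
finger_gap: 0.0199
clock: 5.03
tcp_pos: [0.5628, 0.2423, 0.1141]
orientation: [-0.001, -0.497, 0.868, 0.0]
wrist_force: [-0.2, 0.2, -3.4]
finger_gap: 0.0194
clock: 5.28
tcp_pos: [0.563, 0.2425, 0.1151]
orientation: [-0.001, -0.536, 0.844, 0.0]
wrist_force: [0.2, 0.7, -1.9]
finger_gap: 0.0192
go [[0.022, -0.005, 2.502], -0.003] now [0.563  0.2425 0.1151] ang -115.18 F [ 0.2  0.7 -1.9] gap 0.0192 t 5.28
go [[0.771, -0.009, 2.503], -0.003] now [0.563  0.2425 0.1151] ang -115.18 F [ 0.2  0.7 -1.9] gap 0.0192 t 5.28
```

```bash
python3 -m crank '{"travel": [[0,0,0.7],[0,0,1.4],[0,0,2.1],[0,0,2.45],[0,0,2.45]], "turn": [0,0,0,0,0]}' 
python3 - <<'E'
from h import *
w=read_camera('wrist');s=read_camera('scene');d=read_camera('side')
c=np.array([.4496,-.0008]);
A=cv2.resize(w['image'][:,:,::-1],(512,384));B=cv2.resize(s['image'][130:250,190:350,::-1],(512,384),interpolation=cv2.INTER_CUBIC)
cv2.imwrite('pics/l2.png',cv2.resize(np.hstack([A,B]),(800,300)))
go(.550,.2144,.015,65)
E
```

```text
clock: 5.7
tcp_pos: [0.5609, 0.2419, 0.0147]
orientation: [-0.003, -0.536, 0.844, 0.001]
wrist_force: [-0.9, 0.6, -2.6]
finger_gap: 0.0193
go [[0.803, 0.028, 0.111], -0.001] now [0.5646 0.243  0.0195] ang -115.08 F [ 0.5 -0.5 -2.7] gap 0.0196 t 5.85
```

View pics/l2.png

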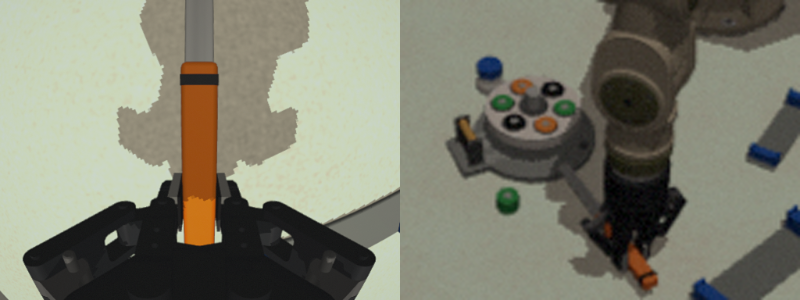

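Picture 7: on the right (scene crop), the bar tip is just at the base's +65° edge, low and clear of the green mount. On the left (wrist), the handle is centred in the jaws. Now I insert 15 mm under the rim, then raise the grip along an arc.

```bash
python3 -m crank '{"travel": [[0.4,0.02,0.05],[0.8,0.02,0.1],[0.8,0.02,0.1],[0.8,0.02,0.1],[0.8,0.02,-0.15]], "turn": [0,0,0,0,0]}' 
python3 -m crank '{"travel": [[0.02,0,-0.25],[0.05,0,-0.5],[0.1,0,-0.7],[0.15,0,-0.9],[0.2,0,-1.1]], "turn": [0,0,0,0,0]}' 
python3 -c "
from h import *
go(.550,.2144,.015,65)"
```

```text
clock: 6.27
tcp_pos: [0.5494, 0.2142, 0.0243]
orientation: [0.0, -0.537, 0.844, 0.0]
wrist_force: [-1.1, 0.4, -2.1]
finger_gap: 0.019
clock: 6.68
tcp_pos: [0.5462, 0.2069, 0.0694]
orientation: [0.001, -0.537, 0.843, -0.0]
wrist_force: [0.8, 0.7, -2.9]
finger_gap: 0.0193
go [[-0.21, -0.005, 1.361], 0.0] now [0.5462 0.2069 0.0694] ang -114.99 F [ 0.8  0.7 -2.9] gap 0.0193 t 6.68
```

```bash
python3 - <<'E'
from h import *
s=read_camera('scene');d=read_camera('side')
A=cv2.resize(d['image'][130:250,220:380,::-1],(512,384),interpolation=cv2.INTER_CUBIC);B=cv2.resize(s['image'][130:250,190:350,::-1],(512,384),interpolation=cv2.INTER_CUBIC)
cv2.imwrite('pics/l3.png',cv2.resize(np.hstack([A,B]),(800,300)))
E
```

```text
(no output)
```

View pics/l3.png

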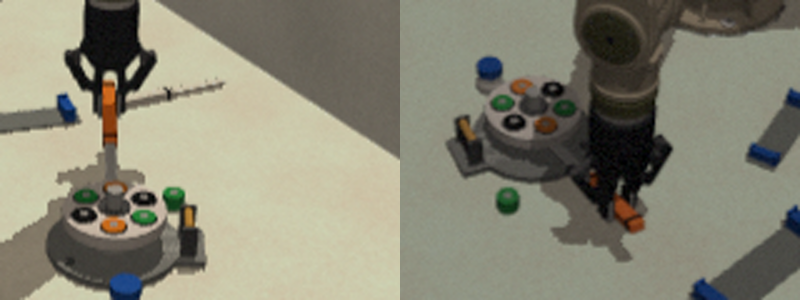

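```bash
cat >> h.py <<'E'
def barpt(s,th,L,up=.0142):
    "point on bar centre line at L toward tip from grip, pitch th deg (tip down)"
    R=Ro.from_quat(s['orientation'],scalar_first=True);tx=R.apply([1,0,0]);t=np.radians(th)
    return s['tcp_pos']+[0,0,up]+L*np.array([tx[0]*np.cos(t),tx[1]*np.cos(t),-np.sin(t)])
E
python3 - <<'E'
from h import *
s=get_state();d=read_camera('side');sc=read_camera('scene')
for th in(0,8,15,22,30): print(th,proj(d,barpt(s,th,80e-3)),proj(d,barpt(s,th,-.05)),proj(sc,barpt(s,th,-.05)),'tip',barpt(s,th,.1875))
for n,c in(('side',d),('scene',sc)):
    hsv=cv2.cvtColor(c['image'],cv2.COLOR_RGB2HSV);m=((hsv[...,0]>3)&(hsv[...,0]<18)&(hsv[...,1]>150)&(hsv[...,2]>60)).astype(np.uint8)
    N,l,st,ce=cv2.connectedComponentsWithStats(m)
    print(n,[(st[i].tolist(),ce[i].round(1).tolist()) for i in range(1,N) if st[i,4]>20])
E
```

```text
0 [263.58301064 182.2477167 ] [262.53150818 165.6961239 ] [284.56703348 222.45256059] tip [0.46741246 0.0367931  0.08420497]
8 [263.49307355 184.99560867] [262.58019435 164.06216085] [284.60897643 220.72974802] tip [0.46818445 0.03844648 0.05811002]
15 [263.40547252 187.15452918] [262.62827905 162.74158648] [284.51151994 219.06029649] tip [0.4701154  0.04258207 0.0356764 ]
22 [263.31124785 189.04963962] [262.68084438 161.54288929] [284.28948151 217.26673962] tip [0.47318862 0.04916406 0.01396624]
30 [263.19761999 190.8582528 ] [262.74552852 160.34509689] [283.88697053 215.10161609] tip [ 0.47804002  0.05955447 -0.00954503]
side [([217, 97, 11, 25, 148], [221.0, 109.0]), ([261, 163, 6, 25, 129], [263.4, 174.7]), ([260, 216, 11, 7, 42], [265.0, 219.7]), ([332, 269, 27, 33, 586], [345.5, 287.0])]
scene [([159, 147, 10, 11, 53], [163.2, 152.6]), ([235, 162, 8, 5, 23], [237.7, 164.0]), ([244, 177, 8, 6, 33], [247.8, 179.6]), ([276, 208, 11, 15, 86], [280.5, 215.2])]
```

Picture 8 and the orange-blob rows agree: the bar has swivelled to about 16° with its tip under the rim, at under 1 N extra force. I carry on along the arc to about 38°.

```bash
python3 -m crank '{"travel": [[0.11,0,-0.36],[0.26,0,-0.7],[0.43,0,-1.04],[0.62,0,-1.35],[0.78,0,-1.6]], "turn": [0,0,0,0,0]}' 
python3 -m crank '{"travel": [[0,0,0],[0,0,0]], "turn": [0,0]}' 
python3 - <<'E'
from h import *
s=get_state();d=read_camera('side');go(.5,.2,.1)
for th in(25,30,35,38,42): print(th,proj(d,barpt(s,th,80e-3)),'tip',barpt(s,th,.1875))
for n,c in(('side',d),):
    hsv=cv2.cvtColor(c['image'],cv2.COLOR_RGB2HSV);m=((hsv[...,0]>3)&(hsv[...,0]<18)&(hsv[...,1]>150)&(hsv[...,2]>60)).astype(np.uint8)
    N,l,st,ce=cv2.connectedComponentsWithStats(m)
    print(n,[(st[i].tolist(),ce[i].round(1).tolist()) for i in range(1,N) if st[i,4]>20])
E
```

```text
clock: 7.3
tcp_pos: [0.532, 0.1779, 0.1324]
orientation: [-0.0, -0.537, 0.843, 0.0]
wrist_force: [0.2, -0.4, -2.8]
finger_gap: 0.0197
clock: 7.47
tcp_pos: [0.533, 0.1781, 0.1325]
orientation: [0.001, -0.537, 0.844, -0.0]
wrist_force: [0.1, 1.1, -2.9]
finger_gap: 0.0192
go [[-0.146, 0.973, 0.798]] now [0.5328 0.1782 0.1319] ang -115.04 F [-0.1 -0.  -2.2] gap 0.0199 t 7.52
25 [263.92154266 178.08636832] tip [0.46107777 0.02414627 0.06750367]
30 [263.8434578  179.28381294] tip [0.46427628 0.03098853 0.0529946 ]
35 [263.7637553 180.3148357] tip [0.46799812 0.03895032 0.03919902]
38 [263.71544181 180.85104208] tip [0.4704708  0.0442399  0.03130807]
42 [263.65075186 181.46778042] tip [0.47403325 0.05186071 0.02128261]
side [([217, 97, 11, 25, 150], [221.0, 108.9]), ([261, 147, 6, 30, 163], [263.8, 161.3]), ([260, 216, 11, 7, 44], [265.0, 219.6]), ([332, 269, 27, 33, 590], [345.5, 287.1])]
```

```bash
python3 -m crank '{"travel": [[0.15,0,-0.18],[0.32,0,-0.36],[0.32,0,-0.36]], "turn": [0,0,0]}' 
python3 -m crank '{"travel": [[-0.4,0,-0.35],[-0.8,0,-0.72],[-1.3,0,-1.2],[-1.7,0,-1.7],[-1.7,0,-1.9]], "turn": [0,0,0,0,0]}' - 40
python3 - <<'E'
from h import *
a=np.radians(-25.1);u=np.array([np.cos(a),np.sin(a)]);p=np.array([.4496,-.0008])+u*.30
go(*p,.22,-25.1)
E
```

```text
clock: 7.77
tcp_pos: [0.5271, 0.1661, 0.1476]
orientation: [0.0, -0.537, 0.844, -0.0]
wrist_force: [-0.3, 0.6, -1.5]
finger_gap: 0.0195
clock: 8.18
tcp_pos: [0.5581, 0.2308, 0.2253]
orientation: [0.003, -0.538, 0.843, -0.001]
wrist_force: [1.3, -0.5, -2.2]
finger_gap: 0.0191
go [[6.42, -7.478, 0.135], 1.574] now [0.5581 0.2308 0.2253] ang -114.9 F [ 1.3 -0.5 -2.2] gap 0.0191 t 8.18
```

```bash
python3 -m crank '{"travel": [[0.6,-0.7,-0.2],[1.2,-1.4,-0.4],[1.8,-2.1,-0.6],[2.4,-2.8,-0.6],[3.0,-3.5,-0.6]], "turn": [0.12,0.24,0.36,0.48,0.6]}' 
python3 -c "
from h import *
a=np.radians(-25.1);u=np.array([np.cos(a),np.sin(a)]);p=np.array([.4496,-.0008])+u*.30
go(*p,.22,-25.1)"
```

```text
clock: 8.6
tcp_pos: [0.6324, 0.0584, 0.2471]
orientation: [0.0, -0.261, 0.965, -0.0]
wrist_force: [0.9, 0.1, -3.1]
finger_gap: 0.0191
go [[0.432, -5.146, 0.681], 0.967] now [0.6324 0.0584 0.2471] ang -149.72 F [ 0.9  0.1 -3.1] gap 0.0191 t 8.6
```

```bash
python3 -m crank '{"travel": [[0.1,-0.9,0],[0.2,-1.8,0],[0.3,-2.7,0],[0.4,-3.6,0],[0.43,-4.4,0]], "turn": [0.12,0.24,0.36,0.48,0.6]}' 
python3 -m crank '{"travel": [[0.4,-0.3,0],[0.5,-0.6,0.3],[0.5,-0.6,0.5],[0.5,-0.6,0.5],[0.5,-0.6,0.5]], "turn": [0.12,0.24,0.36,0.367,0.367]}' 
python3 - <<'E'
from h import *
a=np.radians(-25.1);u=np.array([np.cos(a),np.sin(a)]);p=np.array([.4496,-.0008])+u*.30
go(*p,.22,-25.1)
s=get_state();w=read_camera('wrist');d=read_camera('side');c=read_camera('scene')
np.savez('w2.npz',**w);np.savez('d2.npz',**d);np.savez('c2.npz',**c)
A=cv2.resize(w['image'][:,:,::-1],(512,384));B=cv2.resize(d['image'][95:245,200:400,::-1],(512,384),interpolation=cv2.INTER_CUBIC)
cv2.imwrite('pics/l4.png',cv2.resize(np.hstack([cv2.resize(w['image'][0:270,128:384,::-1],(512,540),interpolation=cv2.INTER_CUBIC),cv2.copyMakeBorder(cv2.resize(d['image'][105:235,240:330,::-1],(374,540),interpolation=cv2.INTER_CUBIC),0,0,0,0,0)]),None,fx=.9,fy=.9))
for th in(30,36,40,44,48):print(th,proj(d,barpt(s,th,.08)),proj(d,barpt(s,th,.1875)),proj(w,barpt(s,th,.1875),True),barpt(s,th,.1875))
E
```

```text
clock: 9.02
tcp_pos: [0.7066, -0.103, 0.2461]
orientation: [-0.0, 0.037, 0.999, -0.0]
wrist_force: [0.9, 0.6, -1.4]
finger_gap: 0.0191
clock: 9.43
tcp_pos: [0.6844, -0.1229, 0.2257]
orientation: [-0.001, 0.214, 0.977, -0.0]
wrist_force: [-0.5, -0.2, -1.8]
finger_gap: 0.0194
go [[-0.891, 0.266, 0.14], 0.007] now [ 0.6844 -0.1229  0.2257] ang 155.32 F [-0.5 -0.2 -1.8] gap 0.0194 t 9.43
30 [334.14769587 173.90865217] [300.39057444 190.04988118] [253.82571301 -12.12455434] [ 0.53688607 -0.05506656  0.14614811]
36 [335.40885762 176.0929491 ] [303.54475006 194.89208635] [253.86411972   7.09111864] [ 0.54659895 -0.05952929  0.12968838]
40 [336.39374265 177.4544915 ] [305.94863064 197.8867143 ] [253.88711959  19.72675982] [ 0.55392045 -0.06289326  0.11937544]
44 [337.48785526 178.73367237] [308.57763186 200.68351513] [253.90833148  32.2418524 ] [ 0.5618778  -0.06654939  0.10964967]
48 [338.68556316 179.92527655] [311.41785673 203.27414816] [253.92796404  44.65041427] [ 0.57043225 -0.07047987  0.10055846]
```

View pics/l4.png

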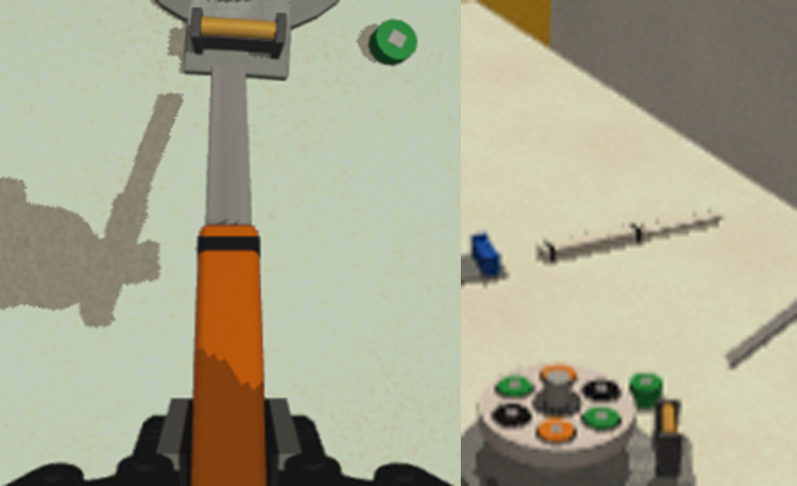

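Picture 9: left (wrist), the tip is at (228,68) and the roller runs from (203,27) to (276,31), just ahead of the tip and about 10 px to its right. Right (side), the tip is at (731,364). Both views put the pitch at about 46°. Next, the roller position and yaw from these.

```bash
python3 - <<'E'
from h import *
w=dict(np.load('w2.npz'));d=dict(np.load('d2.npz'))
f=lambda u,v,z:at(w,128+(u+.5)/1.8-.5,(v+.5)/1.8-.5,z,True)
l,r=f(203,27,.0505),f(276,31,.0505);m=(l+r)/2;e=r-l
print('roller',l,r,m,'len',np.linalg.norm(e),'yaw',np.degrees(np.arctan2(e[1],e[0]))-90)
c=np.array([.4496,-.0008]);print('dist',np.linalg.norm(m[:2]-c),np.degrees(np.arctan2(*(m[:2]-c)[::-1])))
print('mount',f(397,41,.022))
# brass pixels
hsv=cv2.cvtColor(w['image'],cv2.COLOR_RGB2HSV);mk=(hsv[...,0]>10)&(hsv[...,0]<28)&(hsv[...,1]>110)&(hsv[...,2]>60);mk[30:]=0;mk[:,:220]=0;mk[:,300:]=0
ys,xs=np.where(mk);p=np.array([at(w,x,y,.0505,True)[:2] for x,y in zip(xs,ys)]);D=np.linalg.svd(p-p.mean(0))[2][0];q=(p-p.mean(0))@D
mid=p.mean(0)+D*(q.max()+q.min())/2
print('brass',len(p),mid,(np.degrees(np.arctan2(D[1],D[0]))-90)%180-180,np.ptp(q),'dist',np.linalg.norm(mid-c),np.degrees(np.arctan2(*(mid-c)[::-1])))
# tip in world from wrist (v 37.8,u254.7) at assumed z's & side
a=ray(w,254.7,37.8,True);b=ray(d,312,202.4,False)
A=np.array([a[1],-b[1]]).T;k=np.linalg.lstsq(A,b[0]-a[0],rcond=None)[0];print('tip',a[0]+k[0]*a[1],b[0]+k[1]*b[1])
E
```

```text
roller [ 0.52338426 -0.06455612  0.0505    ] [ 0.5434209  -0.02637999  0.0505    ] [ 0.53340258 -0.04546805  0.0505    ] len 0.04311477928272381 yaw -27.69262322680833
dist 0.09496371522834006 -28.05829505971947
mount [0.57087523 0.05297027 0.022     ]
brass 429 [ 0.5323097  -0.04600349] -28.354633343019515 0.04472910700336016 dist 0.09425630062610439 -28.658010465679933
tip [ 0.56605309 -0.06771942  0.10614072] [ 0.57078914 -0.07239436  0.10463063]
```

Roller yaw reads about -28° from three cues (my first coarse value was -25°), with the roller middle at (0.533, -0.045). I align to -27.7° and go to the pre-insert pose along the bar's axis.

```bash
cat >> h.py <<'E'
C=np.array([.4502,-.0013]);YAW=-27.7;U=np.array([np.cos(np.radians(YAW)),np.sin(np.radians(YAW))])
def rz(r,z): return go(*(C+U*r/1e3),z/1e3,YAW)
E
python3 -c "
from h import *
rz(232,195);rz(183,145)"
```

```text
go [[0.818, -0.02, 0.81], 0.054] now [ 0.6856 -0.122   0.2274] ang 155.37 F [ 0.1 -0.9 -1.9] gap 0.0189 t 9.58
go [[2.043, 0.046, 2.058], 0.054] now [ 0.6856 -0.122   0.2274] ang 155.37 F [ 0.1 -0.9 -1.9] gap 0.0189 t 9.58
```

```bash
python3 -m crank '{"travel": [[0.2,0,0.2],[0.4,0,0.4],[0.6,-0.02,0.6],[0.82,-0.02,0.8],[0.82,-0.02,0.8]], "turn": [0.054,0.054,0.054,0.054,0.054]}' 
python3 - <<'E'
from h import *
rz(183,145)
w=read_camera('wrist');d=read_camera('side')
cv2.imwrite('pics/l5.png',np.hstack([cv2.resize(w['image'][0:180,156:356,::-1],(480,432),interpolation=cv2.INTER_CUBIC),cv2.resize(d['image'][150:240,254:320,::-1],(317,432),interpolation=cv2.INTER_CUBIC)]))
E
```

```text
clock: 10.0
tcp_pos: [0.6535, -0.1078, 0.1938]
orientation: [-0.001, 0.24, 0.971, 0.0]
wrist_force: [-0.4, -0.1, -2.6]
finger_gap: 0.0189
go [[1.159, -0.005, 1.222], -0.0] now [ 0.6535 -0.1078  0.1938] ang 152.27 F [-0.4 -0.1 -2.6] gap 0.0189 t 10.0
```

View pics/l5.png

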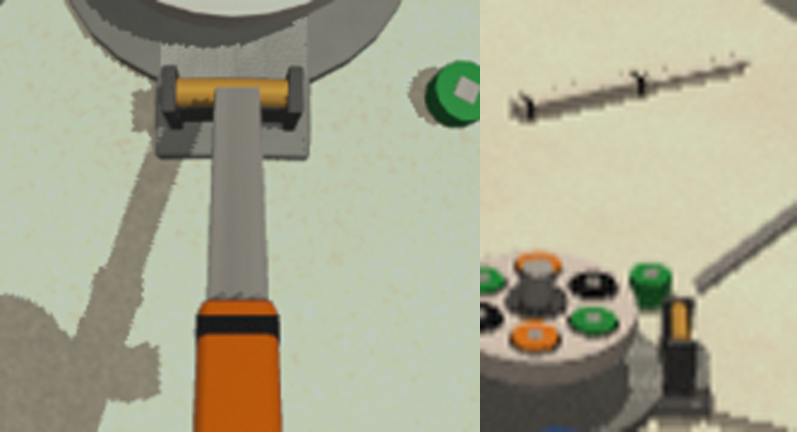

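Picture 10: the blade (at column 237) is centred and square to the roller (175–288), with the tip just above and short of it. I insert along the bar axis and watch the force.

```bash
python3 -m crank '{"travel": [[0.2,0,0.2],[0.4,0,0.42],[0.6,0,0.64],[0.7,0,0.74],[0.7,0,0.74]], "turn": [0,0,0,0,0]}' 
python3 -m crank '{"travel": [[0.12,0,0.13],[0.24,0,0.26],[0.36,0,0.38],[0.46,0,0.48],[0.46,0,0.48]], "turn": [0,0,0,0,0]}' 
python3 - <<'E'
from h import *
rz(183,145)
w=read_camera('wrist');d=read_camera('side')
a=w['image'][0:160,176:336,::-1];save(w,'w3');save(d,'d3')
hsv=cv2.cvtColor(d['image'],cv2.COLOR_RGB2HSV);m=((hsv[...,0]>3)&(hsv[...,0]<18)&(hsv[...,1]>150)&(hsv[...,2]>60)).astype(np.uint8)
N,l,st,ce=cv2.connectedComponentsWithStats(m);print([(st[i].tolist(),ce[i].round(1).tolist()) for i in range(1,N) if st[i,4]>20])
s=get_state()
for th in(38,42,46,50):print(th,proj(d,barpt(s,th,.08)),proj(w,barpt(s,th,.08),True))
E
```

```text
clock: 10.52
tcp_pos: [0.6302, -0.0958, 0.1648]
orientation: [-0.0, 0.241, 0.971, 0.0]
wrist_force: [0.9, -0.5, -2.6]
finger_gap: 0.019
clock: 10.93
tcp_pos: [0.6128, -0.087, 0.1446]
orientation: [-0.001, 0.241, 0.971, 0.0]
wrist_force: [-0.2, -0.1, -2.2]
finger_gap: 0.0193
go [[0.02, 0.007, -0.01], -0.003] now [ 0.6128 -0.087   0.1446] ang 152.13 F [-0.2 -0.1 -2.2] gap 0.0193 t 10.93
[([217, 97, 11, 25, 148], [221.0, 108.9]), ([334, 178, 8, 10, 32], [337.9, 183.0]), ([311, 187, 15, 16, 102], [318.7, 195.2]), ([261, 216, 10, 7, 41], [265.1, 219.7]), ([332, 269, 27, 34, 596], [345.4, 287.1])]
38 [306.05357107 199.33985526] [254.03480027 118.07525205]
42 [307.12311124 200.5930727 ] [254.04562432 123.74853414]
46 [308.29222599 201.77079649] [254.05579429 129.64270336]
50 [309.55514729 202.86819194] [254.06536475 135.73426553]
```

```bash
cat >> h.py <<'E'
def tcp_for(th,s):
    c,k=np.cos(np.radians(th)),np.sin(np.radians(th));n=np.array([-k,c]);b=np.array([c,k])
    return np.array([93,46.3])+9*n-s*b+4.8*n+187.5*b-[0,19]
E
python3 -c "
from h import *
st=get_state();p=st['tcp_pos'];now=np.array([(p[:2]-C)@U*1e3,p[2]*1e3]);print(now)
for th in (46,42,38,34,30,27,24,21,18,15,12,10,8):
    q=tcp_for(th,42);print(th,q.round(1),((now-q)/40).round(3))
"
```

```text
[185.13448734 145.60892197]
46 [184.1 141.6] [0.025 0.101]
42 [191.9 134.9] [-0.169  0.267]
38 [199.2 127.8] [-0.351  0.446]
34 [205.9 120.1] [-0.519  0.638]
30 [212.1 112. ] [-0.674  0.84 ]
27 [216.4 105.7] [-0.781  0.999]
24 [220.3  99.1] [-0.879  1.163]
21 [223.9  92.3] [-0.969  1.332]
18 [227.1  85.4] [-1.049  1.506]
15 [230.   78.3] [-1.121  1.683]
12 [232.5  71. ] [-1.183  1.864]
10 [233.9  66.2] [-1.219  1.986]
8 [235.2  61.2] [-1.251  2.11 ]
```

```bash
python3 -m crank '{"travel": [[0.02,0,0.1],[-0.17,0,0.27],[-0.35,0,0.45],[-0.52,0,0.64],[-0.67,0,0.84]], "turn": [0,0,0,0,0]}' - 60
python3 -m crank '{"travel": [[-0.11,0,0.16],[-0.2,0,0.32],[-0.29,0,0.49],[-0.29,0,0.49]], "turn": [0,0,0,0]}' 
python3 - <<'E'
from h import *
s=get_state();d=read_camera('side');c=read_camera('scene');rz(227,85)
p=s['tcp_pos'];print((p[:2]-C)@U*1e3,p[2]*1e3)
for th in(14,18,21,24,28):print(th,proj(d,barpt(s,th,.08)))
hsv=cv2.cvtColor(d['image'],cv2.COLOR_RGB2HSV);m=((hsv[...,0]>3)&(hsv[...,0]<18)&(hsv[...,1]>150)&(hsv[...,2]>60)).astype(np.uint8)
N,l,st,ce=cv2.connectedComponentsWithStats(m);print([(st[i].tolist(),ce[i].round(1).tolist()) for i in range(1,N) if st[i,4]>20])
E
```

```text
clock: 11.45
tcp_pos: [0.6381, -0.1003, 0.1109]
orientation: [-0.001, 0.241, 0.971, 0.0]
wrist_force: [-4.5, 2.3, 1.8]
finger_gap: 0.0188
clock: 11.78
tcp_pos: [0.6484, -0.1057, 0.0913]
orientation: [-0.001, 0.241, 0.97, 0.0]
wrist_force: [-4.5, 3.5, 7.2]
finger_gap: 0.0193
go [[-0.08, 0.007, 0.174], -0.003] now [ 0.6482 -0.1056  0.092 ] ang 152.1 F [-4.2  2.6  3.8] gap 0.0186 t 11.88
224.04705483203057 91.28963787865953
14 [313.3661027  206.46428107]
18 [313.70059336 207.96933018]
21 [314.03277066 209.07439865]
24 [314.43326433 210.15603674]
28 [315.07106552 211.55713106]
[([217, 97, 11, 25, 146], [221.0, 108.9]), ([345, 196, 13, 9, 57], [350.9, 200.2]), ([318, 200, 20, 12, 120], [327.8, 206.0]), ([260, 216, 10, 6, 38], [264.8, 218.9]), ([332, 268, 27, 35, 607], [345.5, 287.0])]
```

Force is about +10 N net, and the orange mount's centroid has already risen 0.8 px, so the holder is moving. I continue down.

```bash
python3 -m crank '{"travel": [[-0.08,0,0.17],[-0.15,0,0.35],[-0.21,0,0.53],[-0.25,0,0.65],[-0.25,0,0.65]], "turn": [0,0,0,0,0]}' 
python3 - <<'E'
from h import *
s=get_state();d=read_camera('side');c=read_camera('scene');rz(235,61)
np.savez('d4.npz',**d)
a=cv2.imread('pics/side0.png')[:,:,::-1];b=d['image']
hsv=[cv2.cvtColor(np.ascontiguousarray(x),cv2.COLOR_RGB2HSV) for x in(a,b)]
for h in hsv:
    m=((h[...,0]>3)&(h[...,0]<18)&(h[...,1]>150)&(h[...,2]>60)).astype(np.uint8);N,l,st,ce=cv2.connectedComponentsWithStats(m);print([(st[i].tolist(),ce[i].round(2).tolist()) for i in range(1,N) if st[i,4]>20])
# shift of holder top by phase correlation / ECC in side and scene
def shift(a,b,box):
    y0,y1,x0,x1=box;A=cv2.cvtColor(np.ascontiguousarray(a[y0:y1,x0:x1]),cv2.COLOR_RGB2GRAY).astype(np.float32);B=cv2.cvtColor(np.ascontiguousarray(b[y0:y1,x0:x1]),cv2.COLOR_RGB2GRAY).astype(np.float32)
    M=np.eye(2,3,dtype=np.float32);cc,M=cv2.findTransformECC(A,B,M,cv2.MOTION_TRANSLATION);return M[:,2],cc
print('side',shift(a,b,(202,225,246,286)),'per mm',proj(d,(*C,.076))-proj(d,(*C,.066)))
a=cv2.imread('pics/scene0.png')[:,:,::-1]
print('scene',shift(a,c['image'],(160,186,225,262)),proj(c,(*C,.076))-proj(c,(*C,.066)))
E
```

```text
clock: 12.3
tcp_pos: [0.6574, -0.1105, 0.0658]
orientation: [-0.0, 0.241, 0.971, 0.0]
wrist_force: [-3.5, 2.7, 7.1]
finger_gap: 0.0184
go [[-0.022, 0.01, 0.132], -0.003] now [ 0.6573 -0.1105  0.0663] ang 152.11 F [-4.6  2.4  5.4] gap 0.0188 t 12.4
[([217, 97, 11, 25, 149], [220.98, 108.97]), ([220, 167, 32, 7, 127], [235.56, 169.72]), ([260, 216, 11, 7, 43], [265.12, 219.63]), ([332, 269, 27, 34, 598], [345.54, 287.2])]
[([217, 97, 11, 25, 149], [220.97, 108.97]), ([319, 207, 21, 9, 125], [329.37, 211.21]), ([348, 206, 7, 7, 40], [351.15, 209.15]), ([261, 214, 10, 7, 44], [265.11, 217.41]), ([332, 268, 27, 35, 606], [345.47, 287.08])]
side (array([ 0.13964735, -2.2311604 ], dtype=float32), 0.904863264889471) per mm [ 0.09063666 -2.74296977]
scene (array([ 0.05307997, -1.8452632 ], dtype=float32), 0.9493635677403162) [-0.02368682 -2.26329009]
```

Two cameras agree the holder is up about 8.1 mm. A touch more for margin, then I ease the handle up and withdraw along the bar axis.

```bash
python3 -m crank '{"travel": [[-0.02,0,0.07],[-0.03,0,0.14],[-0.03,0,0.14]], "turn": [0,0,0]}' 
python3 -m crank '{"travel": [[0.04,0,-0.15],[0.08,0,-0.3],[0.13,0,-0.46],[0.13,0,-0.46]], "turn": [0,0,0,0]}' 
python3 - <<'E'
from h import *
rz(227,85);d=read_camera('side');c=read_camera('scene')
def shift(a,b,box):
    y0,y1,x0,x1=box;A=cv2.cvtColor(np.ascontiguousarray(a[y0:y1,x0:x1]),cv2.COLOR_RGB2GRAY).astype(np.float32);B=cv2.cvtColor(np.ascontiguousarray(b[y0:y1,x0:x1]),cv2.COLOR_RGB2GRAY).astype(np.float32)
    M=np.eye(2,3,dtype=np.float32);cc,M=cv2.findTransformECC(A,B,M,cv2.MOTION_TRANSLATION);return M[:,2],cc
print(shift(cv2.imread('pics/side0.png')[:,:,::-1],d['image'],(202,225,246,286))[0][1]/-.274,shift(cv2.imread('pics/scene0.png')[:,:,::-1],c['image'],(160,186,225,262))[0][1]/-.226)
E
```

```text
clock: 12.65
tcp_pos: [0.6585, -0.1111, 0.0609]
orientation: [0.0, 0.241, 0.971, -0.0]
wrist_force: [-4.0, 1.8, 6.3]
finger_gap: 0.0188
clock: 12.98
tcp_pos: [0.6546, -0.1089, 0.0806]
orientation: [0.001, 0.241, 0.971, -0.0]
wrist_force: [1.1, -0.7, -3.8]
finger_gap: 0.0187
go [[0.101, 0.006, -0.111], -0.003] now [ 0.6546 -0.1089  0.0806] ang 152.11 F [ 1.1 -0.7 -3.8] gap 0.0187 t 12.98
9.193258 8.903581
```

```bash
python3 -m crank '{"travel": [[-0.2,0,-0.05],[-0.5,0,-0.13],[-0.9,0,-0.24],[-1.3,0,-0.36],[-1.6,0,-0.5]], "turn": [0,0,0,0,0]}' 
python3 -m crank '{"travel": [[0,0,-0.6],[0,0,-1.4],[0,0,-2.2],[0,0,-2.8],[0,0,-2.8]], "turn": [0,0,0,0,0]}' 
python3 - <<'E'
from h import *
d=read_camera('side');c=read_camera('scene');w=read_camera('wrist');s=get_state();save(w,'w5');save(d,'d5')
def shift(a,b,box):
    y0,y1,x0,x1=box;A=cv2.cvtColor(np.ascontiguousarray(a[y0:y1,x0:x1]),cv2.COLOR_RGB2GRAY).astype(np.float32);B=cv2.cvtColor(np.ascontiguousarray(b[y0:y1,x0:x1]),cv2.COLOR_RGB2GRAY).astype(np.float32)
    M=np.eye(2,3,dtype=np.float32);cc,M=cv2.findTransformECC(A,B,M,cv2.MOTION_TRANSLATION);return M[:,2],cc
print(shift(cv2.imread('pics/side0.png')[:,:,::-1],d['image'],(202,225,246,286))[0][1]/-.274,shift(cv2.imread('pics/scene0.png')[:,:,::-1],c['image'],(160,186,225,262))[0][1]/-.226)
# handle front edge (orange top) in wrist
hsv=cv2.cvtColor(w['image'],cv2.COLOR_RGB2HSV);m=(hsv[...,0]>3)&(hsv[...,0]<20)&(hsv[...,1]>150)&(hsv[...,2]>60)
ys,xs=np.where(m[:,240:270]);print('front row',ys.min(),np.percentile(ys,1))
for th in(0,5,10,15,20,25):
    n=np.array([0,0,1]);print(th,proj(w,barpt(s,th,.080)+[0,0,.008],True))
go(.5199,.3641,.1,-9.6)
E
```

```text
clock: 13.5
tcp_pos: [0.7105, -0.1388, 0.0989]
orientation: [-0.0, 0.241, 0.971, -0.0]
wrist_force: [-0.5, -0.3, -2.9]
finger_gap: 0.0187
clock: 13.92
tcp_pos: [0.7122, -0.1391, 0.218]
orientation: [0.005, 0.241, 0.971, -0.0]
wrist_force: [0.0, 0.4, -0.8]
finger_gap: 0.0186
9.225377 8.996045
front row 79 81.0
0 [253.20660042  75.81278077]
5 [253.25690881  78.18738369]
10 [253.30246651  81.63278013]
15 [253.34380941  85.98019212]
20 [253.38142744  91.091435  ]
25 [253.41575927  96.85276075]
go [[10.066, 8.881, 2.767], -0.319] now [ 0.7097 -0.1382  0.2103] ang 152.11 F [ 0.   0.3 -3. ] gap 0.0187 t 14.07
```

Holder holds at +9 mm with the bar out, and the bar is now pitched only about 7°. I carry it back over the rest.

```bash
python3 -m crank '{"travel": [[0.7,0.6,0],[1.4,1.2,0],[2.1,1.8,0],[2.8,2.4,0],[3.5,3.0,0]], "turn": [-0.06,-0.12,-0.2,-0.26,-0.319]}' 
python3 -c "
from h import *
go(.5199,.3641,.1,-9.6)"
```

```text
clock: 14.48
tcp_pos: [0.64, 0.0346, 0.2084]
orientation: [-0.002, 0.083, 0.997, 0.0]
wrist_force: [-0.1, 0.2, -1.6]
finger_gap: 0.0189
go [[4.306, 7.632, 2.727], 0.002] now [0.64   0.0346 0.2084] ang 170.53 F [-0.1  0.2 -1.6] gap 0.0189 t 14.48
```

```bash
python3 -m crank '{"travel": [[0.45,0.8,0],[0.9,1.6,0],[1.35,2.4,0],[1.8,3.2,0],[2.25,4.0,0]], "turn": [0,0,0,0,0]}' 
python3 -m crank '{"travel": [[0.45,0.8,0.2],[0.9,1.6,0.5],[1.35,2.4,0.8],[1.8,3.2,1.1],[2.05,3.63,1.4]], "turn": [0,0,0,0,0]}' 
python3 -m crank '{"travel": [[0,0,0],[0,0,0]], "turn": [0,0]}' 
python3 - <<'E'
from h import *
go(.5199,.3641,.03,-9.6);s=get_state()
w=read_camera('wrist');d=read_camera('side');np.savez('w6.npz',**w);np.savez('d6.npz',**d)
cv2.imwrite('pics/l6.png',np.hstack([cv2.resize(w['image'][0:270,156:356,::-1],(400,540),interpolation=cv2.INTER_CUBIC),cv2.resize(d['image'][130:200,190:260,::-1],(400,400),interpolation=cv2.INTER_CUBIC).copy() if 0 else cv2.copyMakeBorder(cv2.resize(d['image'][130:200,190:260,::-1],(400,400),interpolation=cv2.INTER_CUBIC),0,140,0,0,cv2.BORDER_CONSTANT)]))
for th in(0,5,10,15):print(th,proj(d,barpt(s,th,.08)),proj(d,barpt(s,th,-.05)),proj(d,barpt(s,th,.1875)))
E
```

```text
clock: 14.9
tcp_pos: [0.578, 0.2072, 0.2087]
orientation: [-0.002, 0.084, 0.996, -0.001]
wrist_force: [0.6, 0.7, -2.2]
finger_gap: 0.0187
clock: 15.32
tcp_pos: [0.5204, 0.3656, 0.1521]
orientation: [-0.002, 0.082, 0.997, -0.001]
wrist_force: [0.4, 0.5, -1.7]
finger_gap: 0.0188
clock: 15.48
tcp_pos: [0.5211, 0.3629, 0.1519]
orientation: [-0.002, 0.082, 0.997, -0.002]
wrist_force: [-0.5, -0.8, -1.5]
finger_gap: 0.0187
go [[0.021, 0.037, 3.048], 0.002] now [0.5211 0.3629 0.1519] ang 170.54 F [-0.5 -0.8 -1.5] gap 0.0187 t 15.48
0 [218.25219185 138.64835019] [251.66766894 135.66475471] [189.31142667 141.23240835]
5 [218.40562009 140.39150069] [251.62953562 134.59258585] [189.86559903 145.37288681]
10 [218.71660264 142.09735121] [251.49584486 133.53342178] [190.79540647 149.39206387]
15 [219.18137769 143.75284556] [251.26709903 132.49524238] [192.08580129 153.2596054 ]
```

View pics/l6.png

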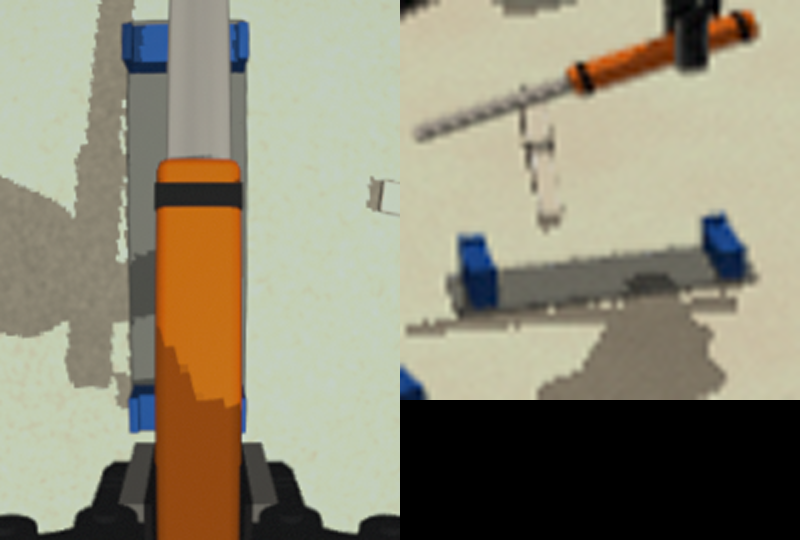

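Picture 11: the bar hangs over the rest tip-down at about 15° (side: tip (418,135), handle front (570,78)), in line with both saddles. As I lower with a light grip, the front saddle will swivel it level.

```bash
python3 -m crank '{"travel": [[0.05,0.03,0.4],[0.05,0.03,0.8],[0.05,0.03,1.2],[0.05,0.03,1.6],[0.05,0.03,2.0]], "turn": [0,0,0,0,0]}' - 20
python3 -c "
from h import *
go(.5199,.3641,.0178,-9.6)"
```

```text
clock: 16.0
tcp_pos: [0.5233, 0.3627, 0.0752]
orientation: [0.001, 0.085, 0.996, 0.0]
wrist_force: [0.4, 0.1, -2.3]
finger_gap: 0.019
go [[0.09, 0.019, 1.434], -0.003] now [0.5233 0.3627 0.0752] ang 170.23 F [ 0.4  0.1 -2.3] gap 0.019 t 16.0
```

```bash
python3 -m crank '{"travel": [[0.06,0.02,0.2],[0.1,0.02,0.4],[0.1,0.02,0.6],[0.1,0.02,0.8],[0.1,0.02,1.0]], "turn": [0,0,0,0,0]}' 
python3 -m crank '{"travel": [[0,0,0.1],[0,0,0.2],[0,0,0.3],[0,0,0.38],[0,0,0.38]], "turn": [0,0,0,0,0]}' 
python3 -c "
from h import *
go(.5199,.3641,.0178,-9.6)"
```

```text
clock: 16.42
tcp_pos: [0.5201, 0.3662, 0.0365]
orientation: [0.002, 0.084, 0.996, 0.001]
wrist_force: [3.7, -0.2, 3.0]
finger_gap: 0.0188
clock: 16.83
tcp_pos: [0.5184, 0.366, 0.0197]
orientation: [0.0, 0.084, 0.996, 0.0]
wrist_force: [2.0, -0.4, 3.3]
finger_gap: 0.0188
go [[-0.044, -0.041, 0.048], -0.0] now [0.5184 0.366  0.0197] ang 170.37 F [ 2.  -0.4  3.3] gap 0.0188 t 16.83
```

```bash
python3 -m crank '{"travel": [[-0.02,0,0.03],[-0.04,0,0.05],[-0.04,0,0.05]], "turn": [0,0,0]}' 
python3 -m crank '{"travel": [[0,0,0],[0,0,0],[0,0,0],[0,0,0],[0,0,0]], "turn": [0,0,0,0,0]}' 45
python3 -m crank '{"travel": [[0,0,-0.4],[0,0,-1.1],[0,0,-2.0],[0,0,-2.9],[0,0,-3.8]], "turn": [0,0,0,0,0]}' 
python3 -m crank '{"travel": [[0,0,-0.7],[0,0,-1.4],[0,0,-1.5],[0,0,-1.5],[0,0,-1.5]], "turn": [0,0,0,0,0]}' 
python3 - <<'E'
from h import *
go(.5199,.3641,.0178,-9.6)
w=read_camera('wrist');d=read_camera('side');c=read_camera('scene');np.savez('w7.npz',**w)
def shift(a,b,box):
    y0,y1,x0,x1=box;A=cv2.cvtColor(np.ascontiguousarray(a[y0:y1,x0:x1]),cv2.COLOR_RGB2GRAY).astype(np.float32);B=cv2.cvtColor(np.ascontiguousarray(b[y0:y1,x0:x1]),cv2.COLOR_RGB2GRAY).astype(np.float32)
    M=np.eye(2,3,dtype=np.float32);cc,M=cv2.findTransformECC(A,B,M,cv2.MOTION_TRANSLATION);return M[:,2].round(2),round(cc,3)
S0=cv2.imread('pics/side0.png')[:,:,::-1];C0=cv2.imread('pics/scene0.png')[:,:,::-1]
print('holder mm',shift(S0,d['image'],(202,225,246,286))[0][1]/-.274,shift(C0,c['image'],(160,186,225,262))[0][1]/-.226)
print('bar side',shift(S0,d['image'],(160,188,192,258)),'scene',shift(C0,c['image'],(205,260,303,372)))
print('mount',shift(C0,c['image'],(200,220,222,245)),'jar',shift(S0,d['image'],(236,262,258,282)),'flask+bottle',shift(S0,d['image'],(252,330,325,375)))
m=lambda w,z,im:0
hsv=cv2.cvtColor(w['image'],cv2.COLOR_RGB2HSV);m=(hsv[...,0]>3)&(hsv[...,0]<20)&(hsv[...,1]>150)&(hsv[...,2]>90);m[:,:200]=0;m[:,320:]=0
ys,xs=np.where(m);p=np.array([at(w,x,y,.040,True)[:2] for x,y in zip(xs,ys)]);D=np.linalg.svd(p-p.mean(0))[2][0]
print('bar now',p.mean(0),np.degrees(np.arctan2(D[1],D[0])),np.ptp((p-p.mean(0))@D))
cv2.imwrite('pics/l7.png',np.hstack([cv2.resize(w['image'][:,130:386,::-1],(400,600)),cv2.resize(d['image'][120:300,190:310,::-1],(400,600),interpolation=cv2.INTER_CUBIC)]))
E
```

```text
clock: 17.08
tcp_pos: [0.5186, 0.3658, 0.0177]
orientation: [-0.001, 0.084, 0.996, 0.0]
wrist_force: [-1.6, 0.9, 2.3]
finger_gap: 0.0192
clock: 17.5
tcp_pos: [0.5198, 0.3654, 0.018]
orientation: [0.0, 0.084, 0.996, -0.0]
wrist_force: [-1.0, 0.0, 0.5]
finger_gap: 0.0449
clock: 17.92
tcp_pos: [0.5195, 0.3653, 0.1715]
orientation: [-0.0, 0.084, 0.996, -0.0]
wrist_force: [1.5, -0.2, 0.2]
finger_gap: 0.0448
clock: 18.33
tcp_pos: [0.5198, 0.3655, 0.2297]
orientation: [0.0, 0.084, 0.996, -0.0]
wrist_force: [-1.0, -0.5, 0.1]
finger_gap: 0.0448
go [[-0.008, -0.033, 5.296], -0.0] now [0.5198 0.3655 0.2297] ang 170.38 F [-1.  -0.5  0.1] gap 0.0448 t 18.33
holder mm 9.270073 8.982301
bar side (array([-0.42, -0.12], dtype=float32), 0.943) scene (array([ 0.48, -0.09], dtype=float32), 0.846)
mount (array([-0.  ,  0.02], dtype=float32), 0.999) jar (array([-1.21,  0.16], dtype=float32), 0.867) flask+bottle (array([-0.  ,  0.01], dtype=float32), 1.0)
bar now [0.49712564 0.37019429] -9.664101016543704 0.1252899401680779
```

View pics/l7.png

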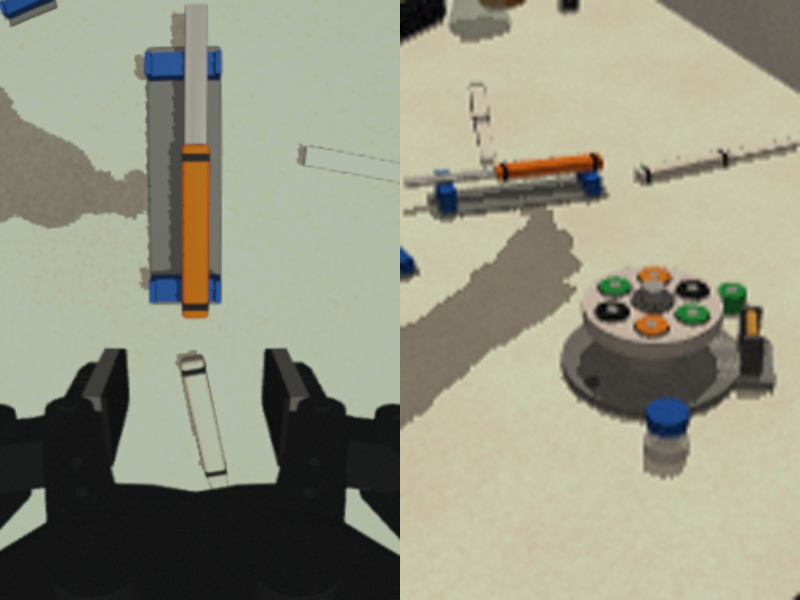

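Picture 12: the bar lies on both saddles between the lips, level, blade to the front as before, about 4–5 mm farther toward the blade end. The holder is clearly raised and the jar is upright. The jar's image-match shift of -1.2 px (low correlation 0.87) is probably the moved arm shadow, so I check its cap by colour before handing in.

```bash
python3 - <<'E'
from h import *
for n,box in(('side',(235,255,258,282)),('scene',(145,165,215,237))):
    for im in(cv2.imread(f'pics/{n}0.png')[:,:,::-1],read_camera(n)['image']):
        h=cv2.cvtColor(np.ascontiguousarray(im),cv2.COLOR_RGB2HSV);y0,y1,x0,x1=box
        m=((h[...,0]>105)&(h[...,0]<125)&(h[...,1]>150)&(h[...,2]>40))[y0:y1,x0:x1];ys,xs=np.where(m);print(n,len(xs),xs.mean()+x0,ys.mean()+y0)
print(get_state()['wrist_force'],get_state()['clock']);print(hand_in())
E
```

```text
side 115 269.68695652173915 244.68695652173912
side 115 269.7217391304348 244.6086956521739
scene 61 225.4262295081967 156.45901639344262
scene 61 225.327868852459 156.49180327868854
[ 0.12571291 -0.43531256 -0.6219668 ] 18.5833
the job is handed in; nothing more can be done
None
```

The job is done and handed in at 18.6 s: the holder came up about 9 mm and the orange bar is back on the large rest. `hand_in()` gives no verdict.

**What I did:**
- I gripped the orange bar and lifted it off the rest.
- The tool cannot tilt, so I pitched the bar in the grip by hooking its tip lightly under the rim on the free side. This took under 1 N extra, not enough to move the holder.
- I entered over the brass roller at about 46°, levered the holder up, withdrew the bar, and laid it back blade forward.

**Last checks:**
- **Holder:** two cameras gave 9.3 mm and 9.0 mm, still so after the bar was back on the rest.
- **Bar:** it lies level on both saddles, within the lips and with the same yaw (-9.7°). It is about 5 mm farther toward the blade end and roughly 3 mm to the side compared with before.
- **Loose things:** the mount, flask and bottle showed no shift (0.02 px or less). The jar's image match disagreed at first (-1.2 px, poor correlation), probably because of the arm's moved shadow. Its cap position is unchanged to 0.1 px in both cameras.
- **Robot:** it is clear of everything, and wrist-force readings stayed under 10 N.

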